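# Close the leaf drill jig over its blank

### The arm

A 7-joint arm with a two-finger parallel gripper is mounted at the origin on the work surface. World frame = base frame: x ahead of the robot, y to its left, z up, the work surface at z = 0. Lengths are in m, angles in degrees, forces in N, time in s.
With the tool pointing down it reaches from about 0.425 to 0.95 m from the base axis. Payload 4.7 kg.
Tool frame: the origin (TCP) lies on the centre line of the jaws, within the pads' length; the fingertips stand 11 mm ahead of it and the grasp point (between the pads) lies 8 mm behind it; z points along the fingers, y is the line along which they close (so a half turn about z gives the same grasp; the last joint's range is limited). The gripper opens to 87 mm and grips with 3 to 60 N. Pads are 19 mm wide; open, the fingers measure 117 mm over their backs; the gripper's body (75 mm by 190 mm) begins 51 mm behind the grasp point.
Start: joints at [-78.661, 26.849, -2.785, 87.806, 1.381, 65.374, -4.715], TCP at [0.152, 0.658, 0.234] pointing down, gripper open.
Joint ranges: [-148.3, 148.3], [-19.14, 114.17], [-79.39, 73.82], [5.75, 140.21], [-59.74, 239.74], [12.07, 113.84], [-152.46, 152.46]. Speed limits (degrees/s): [147.25, 147.25, 180, 180, 180, 180, 180].

### API

Orientations are given as [roll, pitch, yaw] about the fixed x, y, z axes, in that order (R = Rz(yaw) Ry(pitch) Rx(roll)).
In Python, from station import robot, imaging, job_done gives the robot as it stands. The module is installed in compiled form; this text tells all that it offers. Calls block until the motion is done:
- robot.move_pose(position, orientation): joint-space move of the TCP to a pose.
- robot.servo_line(position, rot=None, rate=0.15, guard=None): straight line of the TCP; rot=None keeps the orientation; rate is the mean speed in m/s. With guard (N) it stops when the force on the tool has changed by that much, and returns True; else False.
- robot.move_j(angles): joint-space move.
- robot.gripper_to(opening): finger opening in m; the grip force is fixed at half the most; returns when the fingers have stopped.
- robot.dwell(seconds).
- robot.ik(position, orientation): joint angles nearest the present ones, or None.
- imaging.camera(name): name is "side" or "top"; returns a dict with "pixels" (480x640x3 uint8, red, green, blue), "depth" (480x640 float32, m along the optical axis (not along the pixel's ray), 0 where there is no reading), "fx", "fy", "cx", "cy" (pixels), "R" (3x3) and "t" (3): a world point X has camera coordinates R X + t. Camera axes: x right, y down, z forward; pixel columns grow to the right and rows downward; lengths in m; the calibration is good to about 2 mm. A picture is of the moment at which its call begins.
A pose or a line that the arm cannot do raises robot.MotionError and nothing moves.
- job_done(): hands the job in; it is judged then, once.
Readings, each from a call of its own:
- robot.current_clock(): time.
- robot.current_joint_positions(): joint angles.
- robot.current_dq(): joint speeds.
- robot.current_joint_efforts(): joint torques, N m.
- robot.current_position(): TCP position.
- robot.current_tcp_rot(): TCP orientation.
- robot.current_contact_force(): force on the tool from outside, world axes, zero at the start.
- robot.current_moment(): the same for the moment, N m.
- robot.current_opening(): finger opening in m.
- robot.current_grasp_force(): force on a finger pad.
Only numpy, scipy, OpenCV 4.12 (cv2) and the standard library are available. Lean on these libraries where they do the work, as an engineer would, in place of code of your own. Each camera call takes 0.05 s, during which the arm holds its last target. There are 200 camera calls.

### The job

Make the drill jig ready for drilling, by pushing with the fingertips only: push the aluminium blank along its channel until it is fully home against the end stop, then flip the open blue leaf over and down until it lies flat on its rest above the blank, then push the red-knobbed latch handle round until the latch's nose lies square across the end of the leaf. Do not lift the blank, and leave the finished block, hex key, oil bottle and brush where they are; finish clear of everything.

Things in the scene. Friction and masses are not known exactly. Their poses are not given: they have to be found in the camera images.
- jig: Fixed leaf drill jig on a grey T-slotted plate (300 x 230 mm, top at z 22). Origin: centre of the plate's underside, on the bench; x points level from hinge to latch, y along the hinge pin, z up; all jig numbers are mm in this frame. Green base: x -100 to 85, y -55 to 95, top z 40, a cap-screw head 10 tall near each corner; cheeks 10 thick at y +-36 (x -90 to -60, top z 84) hold the pin.
- stop_face (a point): Foot of the steel end stop's face, jig (-5, -30, 40) mm; the stop rises to z 60 and closes the -y end of the blank's channel. The channel runs along jig y on the green base, centred on x -5, between two steel rails 8 mm tall, 8 thick and 53 apart, y -42 to 90; its +y end is open. Axes as the jig's.
- hinge (a point): Middle of the leaf's hinge pin, jig (-75, 0, 73) mm; the pin runs along y. Axes as the jig's. The leaf's rest block, at x 35 to 47, y -20 to 20, has its top at z 67.
- leaf (a joint): Blue leaf's angle about the pin (rad): 0 = closed, flat on its rest, pointing to jig +x; pi/2 = upright; starts 1.75 to 2.15, leaning back away from the blank; limit 2.2. Plate 60 mm wide (y -30 to 30), 12 thick, centred on the pin, free end 120 from it. Stiff hinge: it stays where it is left; 2 to 5 N square to it near the end moves it. Closed, its top is at z 79, 2 mm clear of the blank.
- leaf_end (a point): Middle of the leaf's free end, 120 mm from the pin, half-way through its thickness; x points along the leaf away from the pin, z out of its outer face (the top when closed). Two brass drill bushes 18 mm wide stand 3 mm proud of the outer face, 70 mm from the pin.
- latch (a joint): Steel latch's angle about its upright post at jig x 59, y 0 (rad): 0 = closed on its stop, nose (34 mm long) pointing to -x over the leaf's end, handle to jig +x; starts open at 1.45 to 1.80, handle about along jig +y; limit 1.85. Bar 18 mm wide, z 81 to 89. Light friction (1 to 2 N at the knob); stays where it is left. It must stay open until the leaf is down.
- latch_knob (a point): Centre of the latch handle's upright red knob: 20 mm wide, z 89 to 121 (centre 105), 62 mm from the post's axis.
- blank: Loose aluminium blank, 50 x 60 x 25 mm (x, y, z), 0.14 to 0.28 kg, in the channel with 1.5 mm play each side; origin at the centre of its underside, axes as the jig's. Home, its origin is at jig (-5, 0, 40); it starts 25 to 48 mm short of that, towards +y.
- drilled: Finished aluminium block 50 x 60 x 25 mm with two black drilled holes, lying on the plate by the latch; origin at the centre of its underside. To be left alone.
- hexkey: L-shaped dark steel hex key, 90 x 30 mm, 8 mm thick, lying on the plate; origin under the middle of its long leg. To be left alone.
- oil: White oil bottle, 60 mm wide, 150 mm tall, red cap, standing on the bench beyond the latch end; origin at the centre of its foot. To be left alone.
- brush: Chip brush lying on the bench beside the plate; origin at its middle on the bench. To be left alone.
There are look-alikes about, which are no part of the job. Leave any purple look-alike of the blank alone.

How it is judged:
By the outcome, as a careful person would: the job done as asked, in the order asked, and still so for the second after the job is handed in, with the robot touching nothing.
It also fails if it takes over 58 s, if anything falls off the work surface, if the arm or the gripper's body presses on something with over 40 N, if the wrist force passes 120 N, or if a joint passes its speed limit or range.

## Working session

There is one attempt and no reset: what is moved stays moved. The work goes in short steps, each a Python script; the robot and the scene stay as the last script left them, time stands still between calls to the robot, and variables do not carry over. Pictures are saved under pics/ and viewed, at most 10 in all, crops included, and the job is handed in when it is done.

```bash
mkdir -p pics
python3 - <<'E'
from station import robot, imaging
import cv2, numpy as np, pickle
for n in("top","side"):
    c=imaging.camera(n); pickle.dump(c,open(n+".pkl","wb"))
    cv2.imwrite(f"pics/{n}0.png",c["pixels"][:,:,::-1])
    print(n,c["fx"],c["fy"],c["cx"],c["cy"],np.round(c["R"],3).tolist(),np.round(c["t"],3), (-c["R"].T@c["t"]).round(3))
print(robot.current_clock(),robot.current_tcp_rot())
E
```

```text
top 546.8236320050187 546.8236320050187 323.53233321343214 240.73901635135448 [[0.012, -1.0, -0.014], [-0.991, -0.01, -0.132], [0.132, 0.015, -0.991]] [0.025 0.567 0.839] [0.45  0.018 0.907]
side 473.7859508874035 473.7859508874035 315.0543262483317 241.61304386039055 [[-0.824, -0.566, -0.016], [-0.325, 0.497, -0.804], [0.464, -0.658, -0.594]] [0.46  0.242 0.55 ] [0.202 0.502 0.529]
0.1 [-1.79900192e+02  3.63291801e-03  1.67004823e+02]
```

View pics/top0.png

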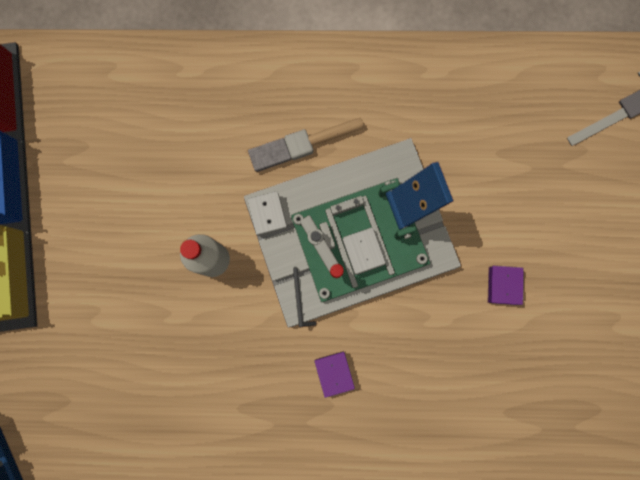

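View pics/side0.png

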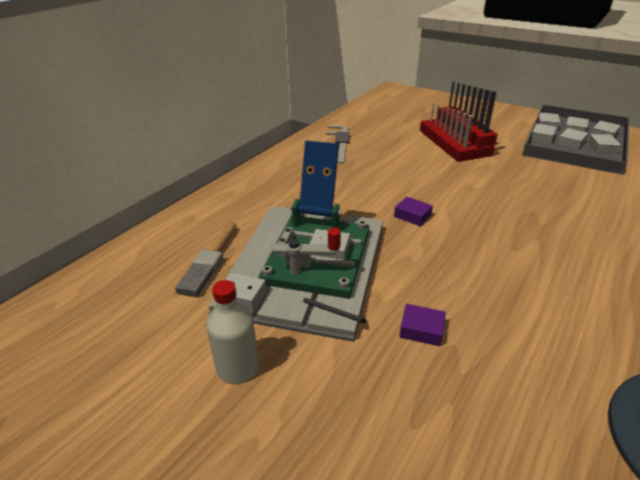

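The top view shows the jig at about (355,235): leaf (420,195), red knob (337,271), latch post (316,236). There are several candidates for the blank:
- White block in the channel at (364,250).
- White block with two holes at (268,212), which is the finished one.
- Purple blocks at (507,285) and (335,373), which are look-alikes.

Only the block at (364,250) lies between the rails, so that is the blank. Next I'll measure everything and confirm it on an enlarged crop.

```bash
cat > h.py <<'E'
import numpy as np, cv2, json, os
def ray(c,px,z):
    px=np.atleast_2d(px).astype(float)
    d=np.c_[(px[:,0]-c["cx"])/c["fx"],(px[:,1]-c["cy"])/c["fy"],np.ones(len(px))]@c["R"]
    o=-c["R"].T@c["t"]; return o+d*((z-o[2])/d[:,2])[:,None]
def proj(c,X):
    p=np.atleast_2d(X)@c["R"].T+c["t"]; return np.c_[p[:,0]/p[:,2]*c["fx"]+c["cx"],p[:,1]/p[:,2]*c["fy"]+c["cy"]]
def cloud(c):
    v,u=np.mgrid[:480,:640]; z=c["depth"]
    P=np.stack([(u-c["cx"])/c["fx"]*z,(v-c["cy"])/c["fy"]*z,z],-1); return (P-c["t"])@c["R"]
def blob(m,win):
    x0,y0,x1,y1=win; w=np.zeros(m.shape,np.uint8); w[y0:y1,x0:x1]=m[y0:y1,x0:x1]
    n,l,s,ce=cv2.connectedComponentsWithStats(w); k=1+s[1:,4].argmax(); return l==k,ce[k],s[k,4]
if os.path.exists("jig.json"):
    J=json.load(open("jig.json")); O=np.array(J["o"]); PSI=J["psi"]   # plate centre xy, angle of jig x (rad)
    RJ=np.array([[np.cos(PSI),-np.sin(PSI),0],[np.sin(PSI),np.cos(PSI),0],[0,0,1]])
    def W(p): return np.array([*O,0])+RJ@(np.array(p,float)/1000)     # jig mm -> world m
    def toJ(X): return (np.asarray(X)-np.array([*O,0]))@RJ*1000
E
cat > m.py <<'E'
import pickle,json,cv2,numpy as np
from h import *
c=pickle.load(open("top.pkl","rb")); s=pickle.load(open("side.pkl","rb"))
hsv=cv2.cvtColor(c["pixels"],cv2.COLOR_RGB2HSV)
# plate: grey, joined with green base
H,S,V=hsv[...,0],hsv[...,1],hsv[...,2]
m=(((S<45)&(V>90))|((H>50)&(H<90)&(S>60))).astype(np.uint8)
m=cv2.morphologyEx(m,cv2.MORPH_OPEN,np.ones((3,3)))
pl,ce,ar=blob(m,(235,130,475,335))
P=cloud(c); lvl=pl&(P[...,2]>.012)&(P[...,2]<.030)
print("plate px",pl.sum(),lvl.sum(),"z med",np.median(P[lvl][:,2]))
ys,xs=np.nonzero(lvl); w=ray(c,np.c_[xs,ys],.022)[:,:2]
r=cv2.minAreaRect((w*1000).astype(np.float32)); print("rect",r)
b=cv2.boxPoints(r)/1000; o=b.mean(0)
e=max([b[1]-b[0],b[2]-b[1]],key=np.linalg.norm); e=e*np.sign(e[1]); psi=float(np.arctan2(e[1],e[0]))
json.dump(dict(o=o.tolist(),psi=psi),open("jig.json","w")); print(o,np.degrees(psi))
E
python3 m.py
cat > m2.py <<'E'
import pickle,cv2,numpy as np
from h import *
c=pickle.load(open("top.pkl","rb")); s=pickle.load(open("side.pkl","rb"))
def hs(c): h=cv2.cvtColor(c["pixels"],cv2.COLOR_RGB2HSV); return h[...,0],h[...,1],h[...,2]
H,S,V=hs(c); P=toJ(cloud(c)); Q=toJ(cloud(s))
red=(((H<8)|(H>172))&(S>150)&(V>80)).astype(np.uint8); _,ce,a=blob(red,(300,220,380,300))
rt=red.astype(bool)&(P[...,2]>112)&(P[...,2]<130); rt[:220]=0;rt[300:]=0;rt[:,:300]=0;rt[:,380:]=0
k=np.argwhere(rt)[:,::-1].mean(0); K=toJ(ray(c,k,.121))[0]; print("knob",ce,k,K,"latch",np.arctan2(K[1],K[0]-59),"rad",np.hypot(K[1],K[0]-59))
bt=(S<60)&(V>120)&(abs(P[...,2]-65)<5)&(abs(P[...,0]+5)<32)&(P[...,1]>-20)&(P[...,1]<85)
bm,ce,a=blob(bt.astype(np.uint8),(300,150,420,320)); ys,xs=np.nonzero(bm); B=toJ(ray(c,np.c_[xs,ys],.065))
print("blank",a,ce,np.percentile(B,[1,50,99],axis=0).round(1)[:,:2].tolist(), np.median(P[bm][:,2]))
for n,cc,PP in(("top",c,P),("side",s,Q)):
    h,ss,v=hs(cc); bl=(h>100)&(h<125)&(ss>120)&(PP[...,0]>-180)&(PP[...,0]<-40)&(abs(PP[...,1])<45)&(PP[...,2]>80)&(PP[...,2]<220)
    X=PP[bl]; 
    if len(X)>50: 
        d=np.linalg.svd(X[:,[0,2]]-X[:,[0,2]].mean(0),full_matrices=0)[2][0]; d*=np.sign(d[1]); far=np.percentile((X[:,[0,2]]-[-75,73])@d,99)
        print(n,"leaf",len(X),"ang",np.arctan2(d[1],d[0]),"mean",X.mean(0),"max",far)
h=(c["pixels"][130:340,235:475,::-1]).copy(); h=cv2.resize(h,None,fx=3,fy=3,interpolation=cv2.INTER_CUBIC)
pts=[(-150,-115,22),(150,-115,22),(150,115,22),(-150,115,22),(-100,-55,40),(85,-55,40),(85,95,40),(-100,95,40),(-31,-30,60),(22,-30,60),(22,90,48),(-31,90,48),(59,0,89),(-75,36,84),(-75,-36,84)]
for u,v in proj(c,[W(p) for p in pts]): cv2.circle(h,(int((u-235)*3),int((v-130)*3)),3,(255,0,255),-1)
cv2.imwrite("pics/crop.png",h)
E
python3 m2.py
```

```text
plate px 20793 10377 z med 0.02101487948319762
rect ((585.9290771484375, -11.973037719726562), (226.4451446533203, 294.94451904296875), 20.090993881225586)
[ 0.58592904 -0.01197304] 110.09100394807068
knob [336.63768116 270.60869565] [336.48091603 270.41221374] [ 47.05999147  61.20764938 121.        ] latch 1.7634506963181236 rad 62.361367414710635
blank 1226 [363.46003263 250.09624796] [[-29.4, 12.0], [-4.9, 41.4], [19.5, 70.6]] 64.02093081855722
top leaf 2011 ang 2.037699015338554 mean [-100.84097343    0.85967312  137.66101951] max 120.3397914424038
side leaf 1856 ang 2.025989574144644 mean [-9.88829671e+01  1.72417228e-02  1.29985070e+02] max 116.6178082962917
```

View pics/crop.png

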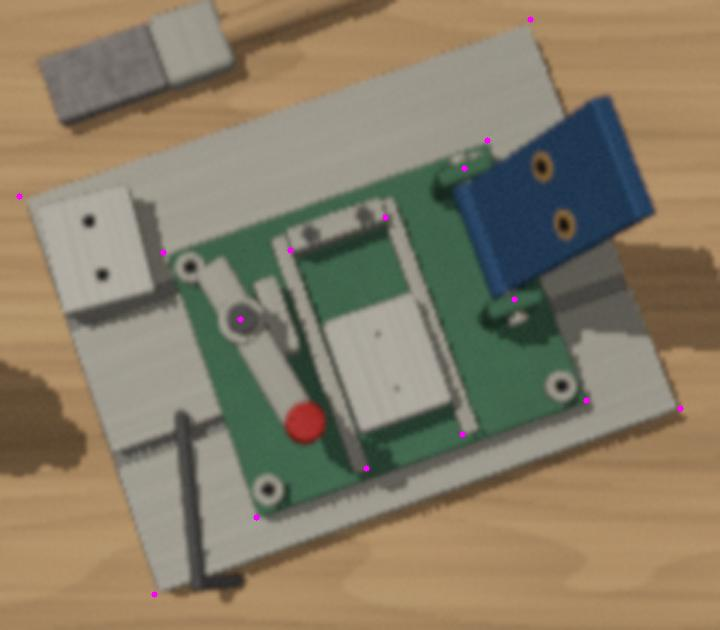

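The crop confirms it: the plain white block between the rails, at crop pixel (390,365), is the blank. The jig overlay fits to about 1–2 mm. The blank is about 41 mm short of home, the leaf is at about 2.03 rad and the latch at about 1.76 rad. Pushing the blank now.

```bash
cat >> h.py <<'E'
from station import robot, imaging
TIP=11
YAW=None
def rot(y=0): return [180,0,(np.degrees(PSI)+180+y+180)%360-180]
def T(x,y,ztip): return W([x,y,ztip+TIP])   # TCP world for jig x,y and fingertip height
def F(): return (np.array(robot.current_contact_force())@RJ).round(1)
def st(tag): print(tag,"t",round(robot.current_clock(),1),"jig",toJ(robot.current_position()).round(1),"F",F())
E
python3 - <<'E'
from h import *
for y in(0,180):
    for p in((-8,105,160),(-8,45,55),(-150,0,165),(30,0,79),(121,30,95)):
        q=robot.ik(T(*p),rot(y)); print(y,p,None if q is None else np.round(q,0))
E
```

```text
0 (-8, 105, 160) [ -48.   24.   64.  118.  -27.   54. -129.]
0 (-8, 45, 55) [ -44.   44.   63.  116.  -50.   53. -113.]
0 (-150, 0, 165) [ -30.   42.   64.   97.  -41.   68. -115.]
0 (30, 0, 79) [ -49.   43.   64.  112.  -47.   56. -122.]
0 (121, 30, 95) [ -60.   36.   64.  118.  -42.   53. -133.]
180 (-8, 105, 160) [-36.  18.  46. 118. -16.  51.  39.]
180 (-8, 45, 55) [-27.  31.  35. 115. -26.  42.  44.]
180 (-150, 0, 165) [-26.  38.  55.  96. -34.  64.  59.]
180 (30, 0, 79) [-27.  29.  29. 111. -19.  45.  32.]
180 (121, 30, 95) [-35.  23.  25. 117. -14.  43.  19.]
```

```bash
sed -i 's/def rot(y=0)/def rot(y=180)/' h.py
python3 - <<'E'
from h import *
p=np.array(robot.current_position()); robot.servo_line(p+[0,0,.07],rate=.25)
robot.gripper_to(0.0)
robot.move_pose(T(-8,108,190),rot()); st("above")
robot.servo_line(T(-8,100,55),rate=.2); st("down")
print(robot.servo_line(T(-8,75,55),rate=.06,guard=25)); st("mid")
print(robot.servo_line(T(-8,38,55),rate=.05,guard=15)); st("home?")
p=toJ(robot.current_position()); robot.servo_line(W(p+[0,12,0]),rate=.1); st("back")
robot.servo_line(W(p+[0,15,150]),rate=.25); robot.move_pose(T(-170,30,215),rot()); st("up")
import pickle; c=imaging.camera("top"); pickle.dump(c,open("top.pkl","wb"))
cv2.imwrite("pics/c2.png",cv2.resize(c["pixels"][130:340,235:475,::-1],None,fx=3,fy=3))
E
```

```text
above t 4.8 jig [ -7.3 107.3 201. ] F [-0.8 -0.3 -0.4]
down t 5.7 jig [-8.5 99.5 66.7] F [-0.4  0.3 -0.2]
False
mid t 6.2 jig [-8.  74.6 66. ] F [0.1 0.2 0.4]
False
home? t 7.1 jig [-8.  37.7 66. ] F [-0.5  0.6  0.3]
back t 7.4 jig [-8.2 49.9 66.2] F [ 0.1 -0.   0.5]
up t 8.8 jig [-169.5   30.6  224. ] F [-0.3  0.5  0.1]
```

View pics/c2.png

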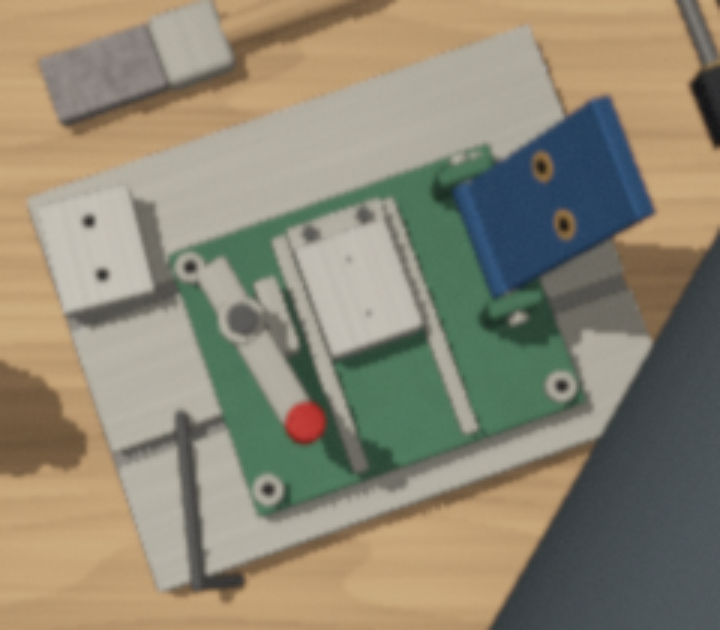

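The blank now sits close to the stop at crop pixel (360,283), but no stop force was felt. I'll measure it before pushing again to firm contact.

```bash
python3 m2.py | grep -v side
python3 - <<'E'
from h import *
print(robot.current_opening())
robot.move_pose(T(-8,55,190),rot())
robot.servo_line(T(-8,50,55),rate=.25); st("down")
print(robot.servo_line(T(-8,39,55),rate=.06))
print(robot.servo_line(T(-8,22,55),rate=.02,guard=10)); st("home?")
p=toJ(robot.current_position()); robot.servo_line(W(p+[0,10,0]),rate=.1); st("back")
robot.servo_line(W(p+[0,15,150]),rate=.25); robot.move_pose(T(-175,0,215),rot()); st("up")
import pickle; c=imaging.camera("top"); pickle.dump(c,open("top.pkl","wb"))
E
python3 m2.py | grep blank
```

```text
knob [336.55970149 270.58208955] [336.53076923 270.40769231] [ 46.99017688  61.22539593 121.        ] latch 1.7644944994428198 rad 62.3921866724291
blank 998 [355.17835671 228.29158317] [[-28.9, -19.2], [-4.4, 5.0], [20.0, 29.1]] 64.02686442551109
top leaf 2013 ang 2.0380643119934634 mean [-100.67566253    0.96252359  137.37554663] max 120.52152549068552
0.0004960404375298031
down t 10.3 jig [-9.8 49.4 66.9] F [-0.7 -0.  -0.7]
False
True
home? t 11.0 jig [-7.6 38.  65.5] F [-0.7 -0.   0.2]
back t 11.3 jig [-7.5 48.5 65.5] F [-0.1 -0.5 -0.5]
up t 12.7 jig [-174.2    0.6  224. ] F [1.2 0.7 0.5]
blank 1011 [355.13649852 228.27497527] [[-28.9, -19.4], [-4.3, 5.0], [20.2, 29.2]] 64.13429883296874
```

```bash
python3 - <<'E'
from h import *
robot.move_pose(T(-5,55,190),rot())
robot.servo_line(T(-5,48,55),rate=.25); robot.dwell(.3); st("down")
for y in(41,39,38,37,36,35,34,33):
    g=robot.servo_line(T(-5,y,55),rate=.03,guard=20); robot.dwell(.15); st(g)
    if g or abs(F()[1])>9: break
p=toJ(robot.current_position()); robot.servo_line(W(p+[0,10,0]),rate=.1); st("back")
robot.servo_line(W(p+[0,15,150]),rate=.25); robot.move_pose(T(-175,0,215),rot()); st("up")
import pickle; c=imaging.camera("top"); pickle.dump(c,open("top.pkl","wb"))
E
python3 m2.py | grep blank
```

```text
down t 14.5 jig [-5.1 47.3 67.1] F [0.2 0.1 0. ]
False t 15.1 jig [-5.  41.2 65.9] F [-0.4  0.6 -0.6]
False t 15.5 jig [-5.  39.1 66. ] F [-1.6 -0.4  0.5]
False t 15.9 jig [-5. 38. 66.] F [-0.1 -0.5  0.7]
False t 16.3 jig [-5.  37.7 65.9] F [-0.3  3.9  1.7]
False t 16.7 jig [-5.  37.7 65.8] F [0.5 5.8 4.4]
False t 17.1 jig [-5.  37.6 65.8] F [0.1 8.7 6.5]
False t 17.5 jig [-5.  37.6 65.7] F [0.7 8.8 7.6]
False t 17.9 jig [-5.  37.6 65.6] F [ 1.2 11.3  9.6]
back t 18.2 jig [-5.  46.8 65.8] F [-0.3 -1.2  0.1]
up t 19.6 jig [-174.1    0.5  224.1] F [ 0.5 -0.7 -1.4]
blank 1001 [355.16783217 228.31768232] [[-28.9, -19.1], [-4.2, 5.1], [20.2, 29.1]] 64.00089727765409
```

The blank is hard against the stop (contact at the same place, force rising to 11 N). Now the leaf.

Run:
```python
from h import *
pin=np.array([-75,73.])
def corner(th,over=2):
    d=np.array([np.cos(th),np.sin(th)]); n=np.array([-np.sin(th),np.cos(th)])
    return pin+120*d+6*n+[over,-15] if th>np.pi/2 else pin+105*d+(6-over)*n
def go(th,rate=.12,guard=25,**k):
    c=corner(th,**k); return robot.servo_line(T(c[0]-10,0,c[1]),rate=rate,guard=guard)
c=corner(2.03); robot.servo_line(T(c[0]-30,0,c[1]),rate=.2)
for th in [2.03,1.85,1.7,1.57,1.4,1.2,1.0,.8,.6,.4,.2,.08]:
    if go(th): print("GUARD",th); st(th); break
    if th in(1.85,1.57,1.0,.4,.08): st(th)
else:
    print(go(-.02,rate=.03,guard=15,over=4)); robot.dwell(.2); st("pressed")
    p=toJ(robot.current_position()); robot.servo_line(W(p+[0,0,110]),rate=.25)
    st("up")
import pickle
for n in("top","side"):
    c=imaging.camera(n); pickle.dump(c,open(n+".pkl","wb"))
s=c["pixels"][120:340,180:420,::-1]; cv2.imwrite("pics/c3.png",cv2.resize(s,None,fx=2.5,fy=2.5))
```

```text
1.85 t 20.8 jig [-121.6   -0.4  183.1] F [-0.5  0.7  0.2]
1.57 t 21.4 jig [-88.4  -0.2 188.8] F [ 0.1 -0.8  0.2]
1.0 t 22.3 jig [-30.9  -0.  174.2] F [-0.1  0.6 -0.3]
0.4 t 23.3 jig [ 10.5   0.3 128.2] F [-0.3  0.4  0. ]
0.08 t 23.9 jig [19.4  0.2 96.4] F [-0.7  0.4 -0.5]
True
pressed t 24.4 jig [19.4 -0.4 90.4] F [0.8 1.1 7.4]
up t 25.0 jig [ 1.980e+01 -2.000e-01  2.002e+02] F [ 0.2 -1.1  0.6]
```

View pics/c3.png

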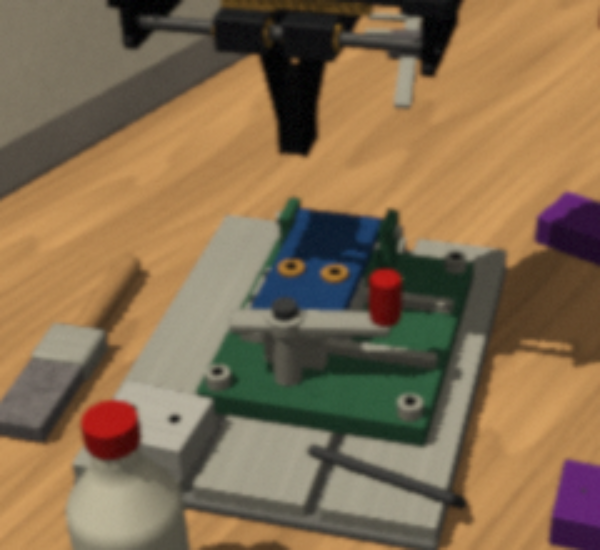

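The side view shows the leaf down: bushes at (290,268) and (333,272), latch still open, knob at (385,298). One firmer press to seat the leaf, then the latch.

```bash
python3 - <<'E'
from h import *
from scipy.optimize import brentq
robot.servo_line(T(20,0,84),rate=.25); robot.dwell(.1)
print(robot.servo_line(T(20,0,74),rate=.03,guard=22)); st("press")
robot.servo_line(T(20,0,110),rate=.25)
hx,hy=10,8
def fc(a,over=2):
    k=np.array([59+62*np.cos(a),62*np.sin(a)]); t=np.array([-np.sin(a),np.cos(a)])
    f=lambda s: np.hypot(*np.maximum(abs(s*t)-[hx,hy],0))-10
    return k+(brentq(f,5,60)-over)*t
c=fc(1.764,-14); robot.servo_line(T(*c,110),rate=.25); robot.servo_line(T(*c,98),rate=.15); st("at knob")
g=False
for a in [1.76,1.6,1.45,1.3,1.15,1.0,.85,.7,.55,.4,.25,.1]:
    if robot.servo_line(T(*fc(a),98),rate=.12,guard=20): print("GUARD",a); st(a); g=True; break
if not g:
    st("a=.1"); print(robot.servo_line(T(*fc(-.08,3),98),rate=.03,guard=12)); st("closed")
    p=toJ(robot.current_position()); robot.servo_line(W(p+[0,25,0]),rate=.15); robot.servo_line(W(p+[0,30,150]),rate=.25)
    robot.move_pose(T(30,190,260),rot()); st("clear")
import pickle
for n in("top","side"):
    c=imaging.camera(n); pickle.dump(c,open(n+".pkl","wb"))
    s=c["pixels"][130:340,235:475,::-1] if n=="top" else c["pixels"][160:360,190:420,::-1]
    cv2.imwrite(f"pics/{n}4.png",cv2.resize(s,None,fx=2.5,fy=2.5))
E
python3 m2.py | grep knob
```

```text
True
press t 26.1 jig [19.7 -0.7 90.4] F [1.3 2.5 9.2]
at knob t 26.9 jig [ 14.   54.  108.1] F [-1.  -0.4 -0.4]
a=.1 t 30.0 jig [119.1  22.  109. ] F [-0.8 -0.3 -0.3]
True
closed t 30.3 jig [120.   18.3 108.2] F [-0.5  1.5  1.8]
clear t 32.1 jig [ 31.  189.4 271. ] F [ 0.1 -0.6  0.5]Traceback (most recent call last):
  File "m2.py", line 6, in <module>
    red=(((H<8)|(H>172))&(S>150)&(V>80)).astype(np.uint8); _,ce,a=blob(red,(300,220,380,300))
                                                                  ~~~~^^^^^^^^^^^^^^^^^^^^^^^
  File "h.py", line 13, in blob
    n,l,s,ce=cv2.connectedComponentsWithStats(w); k=1+s[1:,4].argmax(); return l==k,ce[k],s[k,4]
                                                      ~~~~~~~~~~~~~~^^
ValueError: attempt to get argmax of an empty sequence
```

View pics/top4.png

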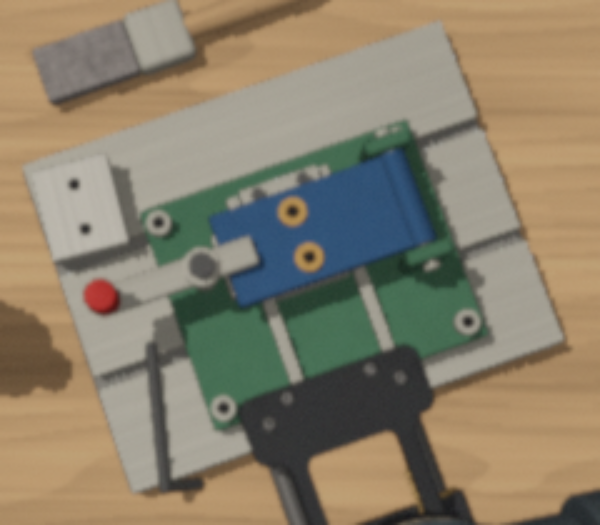

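View pics/side4.png

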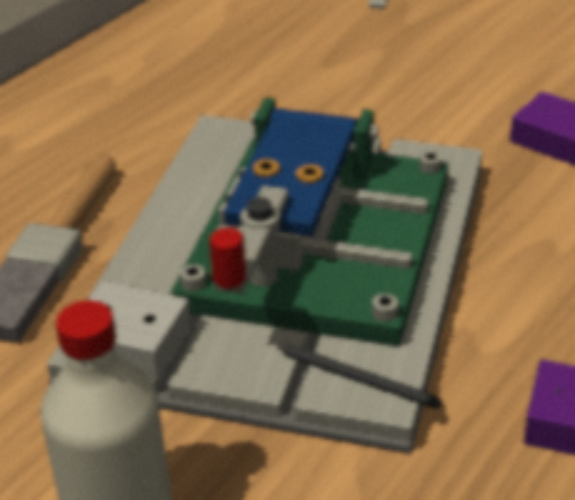

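The leaf is flat, and the latch nose lies over its end, with the knob at top-crop pixel (101,296). I'll check the latch angle numerically.

Run:
```python
from h import *
import pickle
c=pickle.load(open("top.pkl","rb")); h=cv2.cvtColor(c["pixels"],cv2.COLOR_RGB2HSV)
P=toJ(cloud(c)); m=((h[...,0]<8)|(h[...,0]>172))&(h[...,1]>150)&(h[...,2]>80)&(abs(P[...,2]-121)<8)
m,ce,a=blob(m.astype(np.uint8),(250,220,310,280)); K=toJ(ray(c,ce,.121))[0]; print(ce,a,K,np.arctan2(K[1],K[0]-59))
H=h; b=(H[...,0]>100)&(H[...,0]<125)&(H[...,1]>120)&(abs(P[...,1])<25)&(P[...,0]>-60)&(P[...,0]<45)
print("leaf slope",np.polyfit(P[b][:,0],P[b][:,2],1))
```

```text
[274.91666667 248.13333333] 120 [120.33270038   1.03212116 121.        ] 0.01682664781471918
leaf slope [-1.00500919e-03  7.79429429e+01]
```

```bash
python3 - <<'E'
from h import *
robot.move_pose(T(120,45,160),rot()); robot.servo_line(T(120,32,98),rate=.2); robot.dwell(.2)
for y in(20,18,17,16,15,14):
    robot.servo_line(T(120,y,98),rate=.05,guard=25); robot.dwell(.15); st(y)
    if F()[1]>7: break
p=toJ(robot.current_position()); robot.servo_line(W(p+[0,25,0]),rate=.15); robot.servo_line(W(p+[0,30,150]),rate=.25)
robot.move_pose(T(30,190,260),rot()); st("clear")
import pickle; pickle.dump(imaging.camera("top"),open("top.pkl","wb"))
E
python3 - <<'E'
import sys; sys.path.insert(0,".")
import os; os.chdir(".")
from h import *
import pickle
c=pickle.load(open("top.pkl","rb")); h=cv2.cvtColor(c["pixels"],cv2.COLOR_RGB2HSV)
m=((h[...,0]<8)|(h[...,0]>172))&(h[...,1]>150)&(h[...,2]>80)
m,ce,a=blob(m.astype(np.uint8),(250,220,310,280)); print(ce,toJ(ray(c,ce,.121))[0])
E
```

```text
20 t 34.2 jig [119.9  20.1 108.9] F [ 0.1 -0.8  0.4]
18 t 34.6 jig [120.   18.2 108.9] F [-0.4  0.1 -0. ]
17 t 35.0 jig [120.   17.9 108.8] F [-0.6  4.7  1. ]
16 t 35.4 jig [120.   17.7 108.6] F [-0.1  6.3  1.4]
15 t 35.8 jig [120.   17.6 108.6] F [-0.1  9.1  3.9]
clear t 37.6 jig [ 31.  189.4 270.9] F [-0.2 -0.5 -0.9]
[275.11904762 248.34920635] [120.15695024   1.42847229 121.        ]
```

The latch is hard on its stop, the force rising with no movement. Handing in.

```bash
python3 -c "
from station import job_done; print(job_done())"
```

```text
the job is handed in; nothing more can be done
None
```

The job is handed in at about 38 s: the blank is home against the end stop, the leaf is flat on its rest, the latch is closed on its stop, and the arm finished clear of everything.

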